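# Fetch the laser lens from under the rack with a reacher

## Robot

A 6-joint arm with a two-finger parallel gripper is mounted at the origin on the work surface. World frame = base frame: x ahead of the robot, y to its left, z up, the work surface at z = 0. Lengths are in mm, angles in rad, forces in N, time in s.
With the tool pointing down it reaches from about 350 to 975 mm from the base axis. Payload 17.4 kg.
Tool frame: the origin (TCP) lies midway between the tips of the shut fingers; the grasp point (between the pads) lies 19 mm behind it; z points along the fingers, y is the direction in which the jaws open and shut (so a half turn about z gives the same grasp; the last joint's range is limited). The gripper opens to 85 mm and grips with 20 to 120 N. Pads are 22 mm wide; open, the fingers measure 114 mm over their backs; the gripper's body (76 mm by 85 mm) begins 54 mm behind the grasp point. The pads swing forward as they close: fully open they stand 13 mm farther back than shut.
Start: joints at [1.273, 0.116, 1.442, -0, 1.584, -0.038], TCP at [173.407, 652.352, 231.303] pointing down, gripper open.
Joint ranges: [-2.83, 2.83], [-0.83, 2.19], [0.07, 2.5], [-1.14, 4.28], [0.01, 3], [-2.97, 2.97]. Speed limits (rad/s): [1.89, 1.89, 2.22, 3.14, 3.14, 3.14].

## Interface

Orientations are given as a unit quaternion [w, x, y, z].
In Python, from cell import r, command_gripper, planner, observe, viewer, job gives the robot as it stands. Calls block until the motion is done:
- r.movep(position, orientation): joint-space move of the TCP to a pose.
- r.movel(position, orientation=None, feed=150): straight line of the TCP; orientation=None keeps the orientation; feed is the mean speed in mm/s.
- r.move_j(angles): joint-space move.
- command_gripper(opening): finger opening in mm; the grip force is fixed at half the most; returns when the fingers have stopped.
- r.pause(seconds).
- planner.ik(position, orientation): joint angles nearest the present ones, or None.
- observe(): the state.
- viewer.camera(name): name is "side" or "top"; returns the picture (420x560x3 uint8, blue, green, red); there is no depth.
- viewer.get_calibration(name): a dict with "fov_y" (degrees; the focal length in pixels is half the picture's height over the tangent of half this angle, whatever the lens; pixels are square), "cx", "cy" (the principal point, pixels), "distortion" ([k1, k2, p1, p2, k3] as OpenCV has them; the pictures are not rectified), "rvec" (rotation vector, rad) and "tvec" (3), from world to camera coordinates, as OpenCV has them. Camera axes: x right, y down, z forward; pixel columns grow to the right and rows downward; lengths in mm; the calibration is good to about 2 mm. A picture is of the moment at which its call begins. get_calibration takes no time and is no camera call.
A pose or a line that the arm cannot do raises r.MotionError and nothing moves.
- job.finish_job(): hands the job in, once; it reports no verdict.
Trained networks look in the newest picture that a camera, given by its name, has taken for a name from the list of things; names that differ only in an ending like _2 or _b are one class to them, and where a whole thing is asked for, a point or a joint stands for the part that bears it (a point fixed in the world has none). Each returns a list of dicts, best first, with "confidence" (0 to 1); they miss things now and then, are a little off and sometimes report something else, mostly with a low value. They report only what shows in the picture. A call takes as long as a camera call. They do not tell look-alikes from the thing itself.
- viewer.search_frame(camera, query): "bbox" ([left, top, right, bottom] in pixels, round what is visible of it).
- viewer.tip_of(camera, query): "centre" ([column, row] in pixels: a listed point, or the origin of a listed thing).
The state is a dict: "time_s": time; "joint_pos": joint angles; "qvel": joint speeds; "joint_efforts": joint torques, N m; "position": TCP position; "eef_rot": TCP orientation; "force": force on the tool from outside, world axes, zero at the start; "moment": the same for the moment, N m; "grip_width": finger opening in mm.
Only numpy, scipy, OpenCV 4.12 (cv2) and the standard library are available. Lean on these libraries where they do the work, as an engineer would, in place of code of your own. Each camera call takes 0.05 s, during which the arm holds its last target.

## Task

The laser cutter's brass lens has got under the low grille rack: fetch it with the orange reacher, never with the fingers. Slide the open jaws in round the lens and on until you feel it pressed firmly but gently between the reacher's throat and the rubber stop at the back, then squeeze the trigger just hard enough for the jaws to grip it (it is fragile), bring it out, and set it gently upright in the white circle on the green pad. Let it go, stand the reacher flat on the table away from the pad and leave it, with everything else left where it is.

Things in the scene. Friction and masses are not known exactly. Their poses are not given: they have to be found in the camera images.
- reacher_grip (a point): Grip centre of the loose orange reacher, 90 mm above its foot's underside; x along the shaft to the jaws, z up. Midway between two upright plates 12 mm thick, 30 mm wide, tops 116-120 mm up: fixed orange grip plate behind, grey trigger plate in front, outer faces 25 mm behind and ahead of this point (50 mm over both, free). Hold both plates from above, closing along x.
- trigger (a joint): Trigger travel in m: 0 free, 0.014 full. Sprung: 7 N starts it, then 0.6 N per mm; both jaws close 0.025 rad per mm and meet the lens at about 0.010 (13 N). Beyond that each jaw presses the lens with about 0.6 N per further newton of squeeze. Carry it with open jaws at 0.0005 to 0.004; 20 to 28 N grips the lens well. It must not be pressed with over 14 N by a jaw.
- throat: Small slippery white plastic throat between the jaws, fixed to the reacher; origin 90 mm below the grip centre. Its front, where the lens comes to rest, is 165 mm ahead of the grip centre, 5 to 28 mm high.
- jaw_l: Left jaw (+y of the reacher), dark arm with a yellow 9 mm round tip, 3 to 27 mm high. Origin: its pivot, 153 mm ahead of the grip centre and 20 mm left; the tip is 35 mm ahead of the pivot (23 mm ahead of the throat's front). Open, the tips are 44 mm apart inside, 62 mm over all.
- jaw_r: Right jaw, the mirror of the left one.
- lens_c (a point): Centre of the lens: upright brass cylinder 30 mm across, 30 mm high, green glass top, about 80 g. It stands on the table under the left or right half of the rack, 5 to 45 mm in front of the rubber stop, and slides back under about 1 N.
- lens: The lens; origin at the centre of its underside, z up.
- rack_front (a point): Middle of the open front edge of the fixed blue and grey grille rack, at table level; x points into the gap, y left. Rack 120 mm deep, 362 wide, 80 high; the gap is 72 mm high, 338 wide. Its roof of thin bars can be seen through from above.
- rack: The same rack; origin on the table, 45 mm behind the middle of the front edge. A black rubber stop 30 mm high runs across the back of the gap; it is set differently each time, its face 90 to 110 mm in from the front edge, and is hard: force rises within a few mm. Press the lens against it with 3 to 15 N at the throat to feel it.
- pad_top (a point): Centre of the top of the fixed green pad, 110 x 110 mm, 12 mm high, with a white circle 60 mm across.
- pad: The same pad; origin on the table under its centre.
- reacher: The reacher, 0.32 kg, 275 mm long, standing on its flat foot. Origin 90 mm below the grip centre. Foot from 80 mm behind to 50 mm ahead, 56 mm wide. Beside the two plates nothing is over 30 mm high. Grip plate, foot, shaft and throat are one piece: squeezed by two fingers that close evenly, the whole reacher moves forward in the hand by half of the trigger's travel.
- capnut: Black stepped plastic knob, 32 mm wide, 24 mm high, under the other half of the rack; to be left alone. Origin at its underside.
- headband: Black curved headband, loose on the rack's roof, up to 95 mm above the table, to be left alone.
- handgel: Clear bottle 60 mm wide, 150 mm high, to be left alone.
- wipes: White tub 84 mm wide, 170 mm high, to be left alone.
- tape: Green tape roll 84 mm wide, 24 mm high, to be left alone.
- driver: Screwdriver, to be left alone.
- pencup: Grey cup 76 mm wide, 90 mm high, to be left alone.
There are look-alikes about, which are no part of the job. What is shaped like the pad but blue is not meant.

How it is judged (in metres and radians):
On the way, in this order (a step that is already met when the one before it is completed fails the run):
1. with the jaws open round it, the lens is pressed by the throat against the rubber stop (above 3 N) (contact force between throat and lens above 3 N and value of joint trigger below 0.007 m), for 0.1 s.
2. under the rack the fingers squeeze the trigger and both jaws grip the lens (above 1 N each) (contact force between each of jaw_l, jaw_r and lens above 1 N and contact force between the fingers and reacher above 12 N and x of lens_c in the frame of rack above 0 m), for 0.2 s.
3. the lens, still between both jaws, is out of the gap and off the table (contact force between each of jaw_l, jaw_r and lens above 0.5 N and height (world z) of lens above 0.01 m and horizontal distance between lens_c and rack above 0.1 m), for 0.1 s.
At the end, for the whole second after the job is handed in: The lens stands upright and still on the green pad, its centre within 30 mm of the pad's centre (in the white circle), touched by nothing else; the reacher stands flat and still on its foot on the table, touching neither pad nor lens, its trigger free (horizontal distance between lens_c and pad_top below 0.03 m and height (world z) of lens between 0.009 and 0.016 m and angle between lens's own z axis and vertical below 0.1 rad and linear speed of each of lens, reacher below 0.01 m/s and contact force between reacher and lens below 0.05 N and contact force between reacher and pad below 0.05 N and height (world z) of reacher below 0.005 m and angle between reacher's own z axis and vertical below 0.08 rad and value of joint trigger below 0.002 m).
It fails at once if the fingers or arm touch the lens (contact force between any of the fingers, the arm and lens above 0.2 N).
It fails at once if a jaw presses the lens with more than 14 N (contact force between any of jaw_l, jaw_r and lens above 14 N).
It fails at once if the throat presses the lens with more than 15 N (contact force between throat and lens above 15 N).
It fails at once if the lens is set down on the pad with more than 15 N, or tips over (contact force between pad and lens above 15 N or angle between lens's own z axis and vertical above 0.6 rad).
It fails at once if a bystander is moved by more than 20 mm (distance of any of capnut, headband, handgel, wipes, tape, driver, pencup from where it was at the start of the episode above 0.02 m).
It also fails if it takes over 72 s, if anything falls off the work surface, if the arm or the gripper's body presses on something with over 40 N, if the wrist force passes 120 N, or if a joint passes its speed limit or range.

## Working session

There is one attempt and no reset: what is moved stays moved. The work goes in short steps, each a Python script; the robot and the scene stay as the last script left them, time stands still between calls to the robot, and variables do not carry over. Pictures are saved under pics/ and viewed, and the job is handed in when it is done.

```bash
ls; mkdir -p pics; python3 - <<'E'
from cell import r, command_gripper, planner, observe, viewer, job
import cv2
for c in ("top","side"):
    im=viewer.camera(c); cv2.imwrite(f"pics/{c}0.png",im); print(c,viewer.get_calibration(c))
    for q in ("reacher","reacher_grip","throat","jaw_l","jaw_r","lens","lens_c","rack_front","rack","pad_top","pad","capnut","headband","trigger"):
        print(q,[(round(d['confidence'],2),[round(float(x)) for x in d['centre']]) for d in viewer.tip_of(c,q)][:4])
print(observe())
E
```

```text
pics
top {'fov_y': 45.0198943301383, 'cx': 276.1874135160159, 'cy': 221.7551779725605, 'distortion': array([0.05344534, 0.        , 0.        , 0.        , 0.        ]), 'rvec': array([ 2.17684022, -2.19974603,  0.06124584]), 'tvec': array([   8.00288685,  536.50539331, 1501.23419092])}
reacher [(0.76, [238, 248])]
reacher_grip [(0.73, [233, 248]), (0.59, [226, 144])]
throat []
jaw_l [(0.47, [283, 234]), (0.42, [284, 221])]
jaw_r [(0.47, [283, 234]), (0.42, [284, 221])]
lens [(0.58, [296, 177]), (0.54, [297, 180])]
lens_c [(0.58, [296, 177]), (0.54, [297, 180])]
rack_front [(0.51, [206, 205])]
rack [(0.73, [319, 185])]
pad_top [(0.97, [374, 245]), (0.89, [114, 319]), (0.77, [206, 202]), (0.76, [175, 287])]
pad [(0.79, [111, 321]), (0.79, [170, 138]), (0.75, [177, 286]), (0.73, [208, 204])]
capnut [(0.58, [237, 248]), (0.56, [340, 181])]
headband [(0.56, [322, 177])]Traceback (most recent call last):
  File "<stdin>", line 6, in <module>
ValueError: it knows: capnut, driver, handgel, headband, jaw, lens, pad, pad_top, pencup, rack, rack_front, reacher, reacher_grip, tape, throat, wipes
```

```bash
python3 - <<'E'
from cell import r, command_gripper, planner, observe, viewer, job
import cv2
for c in ("side",):
    im=viewer.camera(c); cv2.imwrite(f"pics/{c}0.png",im); print(c,viewer.get_calibration(c))
    for q in ("reacher","reacher_grip","throat","jaw_l","lens","lens_c","rack_front","rack","pad_top","pad","capnut","headband"):
        print(q,[(round(d['confidence'],2),[round(float(x)) for x in d['centre']]) for d in viewer.tip_of(c,q)][:4])
print(observe())
E
```

```text
side {'fov_y': 51.880535612722014, 'cx': 274.8841715823874, 'cy': 203.20582527482577, 'distortion': array([-0.07706482,  0.        ,  0.        ,  0.        ,  0.        ]), 'rvec': array([ 2.31413886, -0.71823821,  0.27837053]), 'tvec': array([-415.59482205,  277.00080428, 1277.20327191])}
reacher [(0.85, [244, 205]), (0.21, [282, 229])]
reacher_grip [(0.88, [245, 192])]
throat []
jaw_l [(0.62, [286, 221]), (0.48, [279, 224])]
lens [(0.51, [326, 211]), (0.36, [324, 212])]
lens_c [(0.51, [326, 211]), (0.36, [324, 212])]
rack_front []
rack [(0.83, [333, 228])]
pad_top [(0.94, [286, 141]), (0.84, [315, 282]), (0.81, [192, 186]), (0.78, [146, 170])]
pad [(0.92, [264, 176]), (0.9, [289, 142]), (0.76, [314, 286]), (0.63, [192, 185])]
capnut [(0.37, [349, 239])]
headband [(0.74, [322, 216]), (0.56, [334, 211])]
{'time_s': 1.35, 'joint_pos': array([ 1.27319550e+00,  1.15999852e-01,  1.44158583e+00,  8.90205870e-06,
        1.58397086e+00, -3.77853179e-02]), 'qvel': array([ 0.00122374,  0.0004267 , -0.00050239,  0.0005999 , -0.00155543,
       -0.00160732]), 'joint_efforts': array([-6.74440726e-04, -7.31739521e+01, -6.32632756e+01, -1.04084786e-04,
        5.30583638e-04,  1.28830452e-04]), 'position': array([173.4112155 , 652.3645146 , 231.31203786]), 'eef_rot': array([-1.37521821e-06,  1.29542617e-01,  9.91573855e-01,  1.85414152e-05]), 'force': array([-0.46095634,  0.79481616,  0.26063114]), 'moment': array([ 0.03157645, -0.04490491,  0.00562909]), 'grip_width': 85.16742049614933}
```

View pics/top0.png

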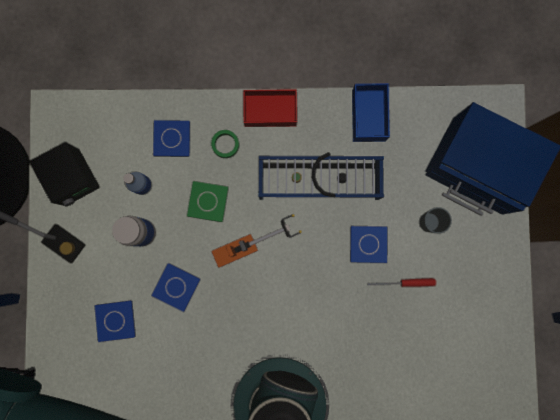

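```bash
ls pics; python3 -c "
import cv2
im=cv2.imread('pics/top0.png');cv2.imwrite('pics/topcrop.png',cv2.resize(im[110:310,190:420],None,fx=3.4,fy=3,interpolation=cv2.INTER_CUBIC)[:600,:800])"
```

```text
side0.png
top0.png
```

View pics/topcrop.png

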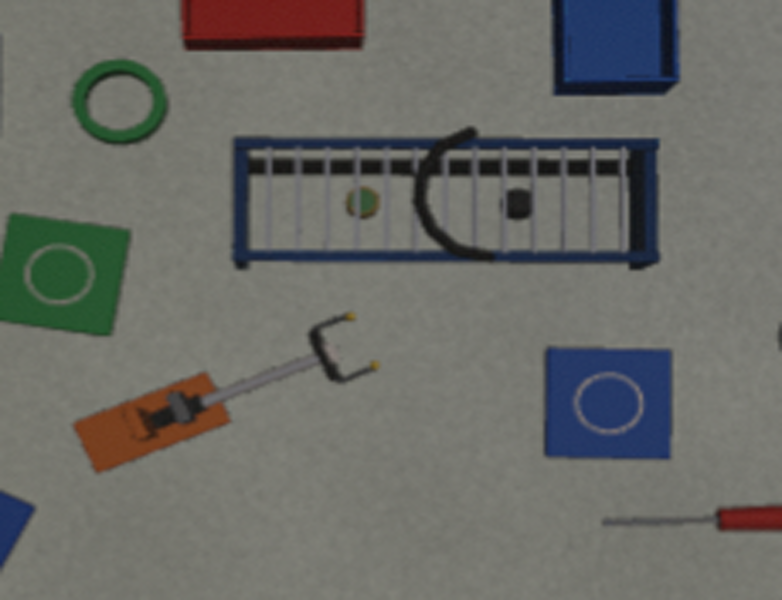

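View pics/side0.png

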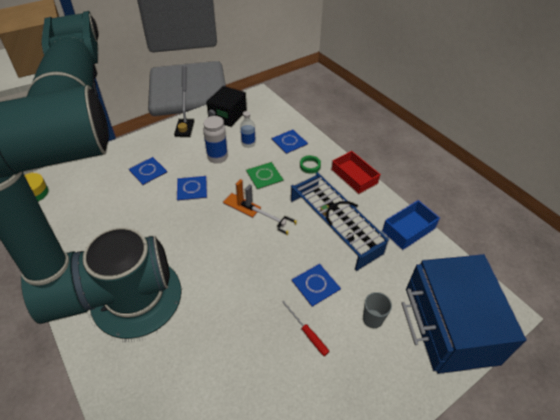

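```bash
cat > h.py <<'E'
import numpy as np, cv2
from cell import r, command_gripper, planner, observe, viewer, job
def cam(c):
    k=viewer.get_calibration(c); f=210/np.tan(np.radians(k['fov_y'])/2)
    K=np.array([[f,0,k['cx']],[0,f,k['cy']],[0,0,1.]])
    return K,np.array(k['distortion'],float),np.array(k['rvec'],float),np.array(k['tvec'],float)
def proj(c,P):
    K,d,rv,tv=cam(c); return cv2.projectPoints(np.array(P,float).reshape(-1,1,3),rv,tv,K,d)[0][:,0]
def back(c,uv,z):
    K,d,rv,tv=cam(c); R=cv2.Rodrigues(rv)[0]
    n=cv2.undistortPoints(np.array(uv,float).reshape(-1,1,2),K,d)[:,0]
    out=[]
    C=-R.T@tv
    for a in n:
        v=R.T@np.array([a[0],a[1],1]); out.append(C+v*(z-C[2])/v[2])
    return np.array(out)
E
python3 - <<'E'
from h import *
np.set_printoptions(precision=1,suppress=True)
for n,uv,z in [("grip",[233,248],90),("reacher",[238,248],0),("jawtips",[[299,234],[288,216]],15),("lens",[296,177],30),("cap",[342,178],24),("rackcorners",[[258,198],[383,199],[383,155],[259,155]],80),("pad",[207.5,201.5],12),("tape",[225,144],12),("wipes",[130,230],170),("gel",[135,180],150)]:
    print(n,back("top",uv,z))
print(back("side",[245,192],90),back("side",[192,186],12))
E
```

```text
grip [[458.7 125.5  90. ]]
reacher [[459.4 118.5   0. ]]
jawtips [[499.2 -65.5  15. ]
 [553.6 -33.2  15. ]]
lens [[668.8 -58.1  30. ]]
cap [[ 665.  -195.7   24. ]]
rackcorners [[ 601.7   53.7   80. ]
 [ 594.8 -304.7   80. ]
 [ 722.  -307.4   80. ]
 [ 726.5   49.8   80. ]]
pad [[600.1 208.5  12. ]]
tape [[774.3 154.9  12. ]]
wipes [[509.2 393.7 170. ]]
gel [[647.  386.8 150. ]]
[[454.6 104.   90. ]] [[347.2 305.2  12. ]]
```

Candidates for the lens: the green-topped brass disc at top (296,177) and the black knob at (342,178). The description (brass with a green glass top) fits the first. The knob is the capnut. I'll confirm this in enlarged crops, together with the reacher.

```bash
python3 -c "
import cv2,numpy as np
im=cv2.imread('pics/top0.png');s=cv2.imread('pics/side0.png')
f=lambda a,k:cv2.resize(np.clip(a.astype(float)*1.6,0,255).astype('uint8'),None,fx=k,fy=k,interpolation=cv2.INTER_CUBIC)
cv2.imwrite('pics/t1.png',f(im[205:275,205:305],8))
cv2.imwrite('pics/t2.png',f(im[145:210,250:390],5.7))
cv2.imwrite('pics/s1.png',f(s[170:245,215:305],8))
cv2.imwrite('pics/s2.png',f(s[165:275,280:400],5.4))
"
```

```text
(no output)
```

View pics/t1.png

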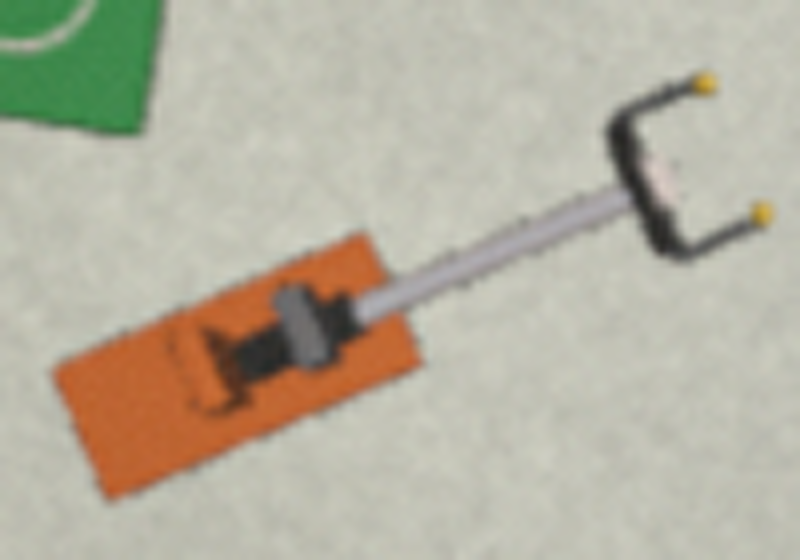

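View pics/t2.png

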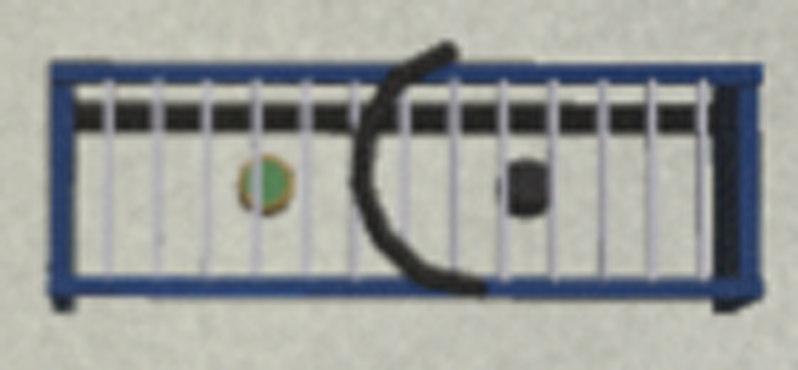

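View pics/s1.png

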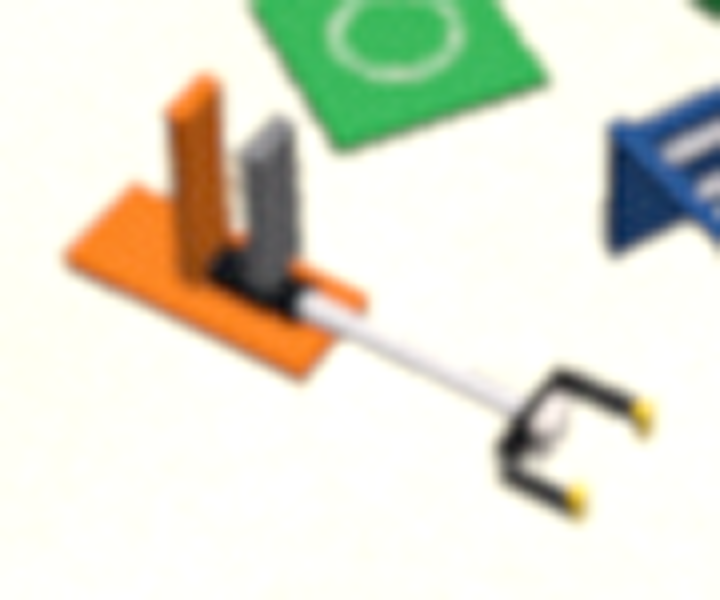

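View pics/s2.png

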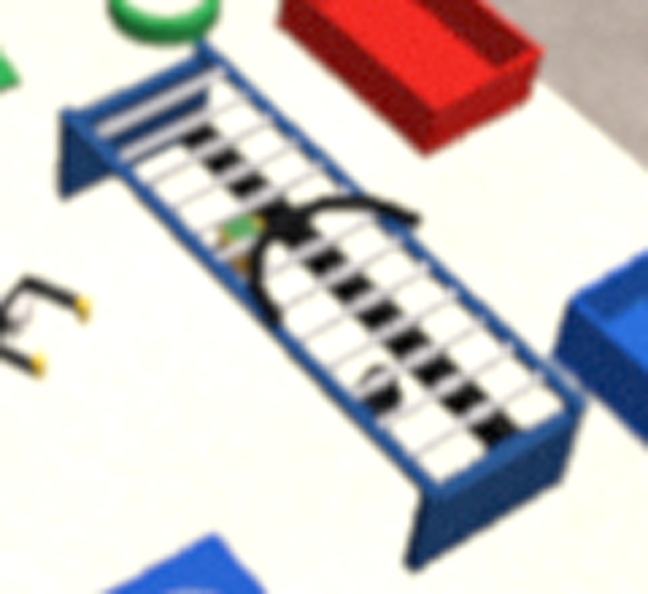

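```bash
cat > fit.py <<'E'
from h import *
from scipy.optimize import least_squares
np.set_printoptions(precision=2,suppress=True)
def o(pts,x0,y0,k): p=np.array(pts,float); return (p+.5)/k-.5+[x0,y0]
def fit(sets,x0):
    def T(p,L):
        c,s=np.cos(p[2]),np.sin(p[2]); L=np.array(L,float)
        return np.c_[p[0]+c*L[:,0]-s*L[:,1],p[1]+s*L[:,0]+c*L[:,1],L[:,2]]
    def f(p): return np.concatenate([(proj(c,T(p,L))-uv).ravel() for c,L,uv in sets])
    q=least_squares(f,x0,loss='soft_l1',x_scale=[10,10,.1]); return q.x,f(q.x).reshape(-1,2)
E
python3 - <<'E'
from fit import *
L=[(-80,28,8),(50,28,8),(50,-28,8),(-80,-28,8),(188,26.5,27),(188,-26.5,27)]
t=o([(55,372),(365,232),(425,362),(110,500),(707,84),(763,213)],205,205,8)
s=o([(68,258),(137,185),(300,372),(366,298),(643,415),(575,500)],215,170,8)
Ls=[(-80,-28,8),(-80,28,8),(50,-28,8),(50,28,8),(188,26.5,15),(188,-26.5,15)]
for S in ([("top",L,t)],[("side",Ls,s)],[("top",L,t),("side",Ls,s)]):
    x,res=fit(S,[457,115,-1.16]); print("reacher",x); print(res.ravel())
Lr=[(0,181,80),(0,-181,80),(120,-181,80),(120,181,80)]
t=o([(52,297),(762,297),(762,66),(52,64)],250,145,5.7)
s=o([(65,112),(433,492),(582,400),(205,45),(62,192),(412,570)],280,165,5.4)
for S in ([("top",Lr,t)],[("side",Lr+[(0,181,0),(0,-181,0)],s)],[("top",Lr,t),("side",Lr+[(0,181,0),(0,-181,0)],s)]):
    x,res=fit(S,[598,-125,-.016]); print("rack",x); print(res.ravel())
print("lens",back("top",o([(266,183)],250,145,5.7),30),back("side",o([(240,228)],280,165,5.4),30))
print("stop front top", back("top",o([(100,131),(690,132)],250,145,5.7),30))
print("pad",back("side",[[264.5,175]],12))
print("cap",back("top",o([(526,187)],250,145,5.7),24))
E
```

```text
reacher [458.02 114.97  -1.17]
[-0.67 -0.46  0.35 -0.35  0.27  0.49 -0.19  0.71 -0.02 -0.23  0.17 -0.05]
reacher [457.33 116.93  -1.17]
[-1.22 -0.25 -0.4  -0.77  0.05  0.62  0.91 -0.4   0.07  0.36  0.32  0.15]
reacher [457.68 115.6   -1.17]
[-0.88 -0.37  0.15 -0.22  0.06  0.62 -0.42  0.81 -0.2  -0.07 -0.02  0.12
 -0.96 -0.03 -0.17 -0.57  0.38  0.81  1.21 -0.23  0.44  0.48  0.72  0.29]
rack [ 602.41 -127.06   -0.01]
[-0.79  0.23  0.85  0.49  0.53 -0.49 -0.59 -0.25]
rack [ 603.94 -124.42   -0.02]
[-1.32 -1.28  0.01  0.66  1.91 -0.05  0.6  -2.11 -1.36 -0.28  0.08  1.12]
rack [ 602.71 -125.91   -0.02]
[-1.19 -0.01  0.45  0.53  0.21 -0.45 -0.89 -0.49 -1.48 -0.82  0.18  1.11
  2.02  0.29  0.41 -1.74 -1.53  0.18  0.24  1.56]
lens [[669.69 -58.89  30.  ]] [[668.53 -58.3   30.  ]]
stop front top [[ 698.07   27.69   30.  ]
 [ 693.8  -280.49   30.  ]]
pad [[596.96 203.2   12.  ]]
cap [[ 666.86 -195.36   24.  ]]
```

```bash
cat >> h.py <<'E'
from scipy.spatial.transform import Rotation as Ro
def q(yaw):
    y=np.array([np.cos(yaw),np.sin(yaw),0]); z=np.array([0,0,-1.]); x=np.cross(y,z)
    a=Ro.from_matrix(np.c_[x,y,z]).as_quat(); return [a[3],a[0],a[1],a[2]]
def st(n=1):
    s=observe(); print("t%.2f pos %s F %s M %s w %.2f"%(s['time_s'],np.round(s['position'],1),np.round(s['force'],2),np.round(s['moment'],2),s['grip_width'])); return s
def shot(n,c="top",box=None,k=1,g=1.6):
    im=viewer.camera(c)
    if box: im=im[box[1]:box[3],box[0]:box[2]]
    cv2.imwrite(f"pics/{n}.png",cv2.resize(np.clip(im*float(g),0,255).astype('uint8'),None,fx=k,fy=k,interpolation=cv2.INTER_CUBIC))
E
python3 - <<'E'
from h import *
Y=-1.17;p=[457.7,115.6]
r.movep(p+[280],q(Y)); st()
r.movel(p+[135],feed=200); st()
r.movel(p+[72],feed=100); st()
shot("t3","top",(195,195,305,275),7); shot("s3","side",(190,140,310,240),6)
E
```

```text
t3.53 pos [457.7 116.1 279.9] F [ 0.62 -0.76 -0.55] M [ 0.02  0.03 -0.01] w 85.50
t4.41 pos [458.2 115.8 136.2] F [ 0.44 -0.32  0.83] M [-0.03 -0.   -0.02] w 85.61
t5.19 pos [458.  115.7  72.6] F [ 0.15  0.2  -0.18] M [0.01 0.01 0.02] w 85.53
```

View pics/s3.png

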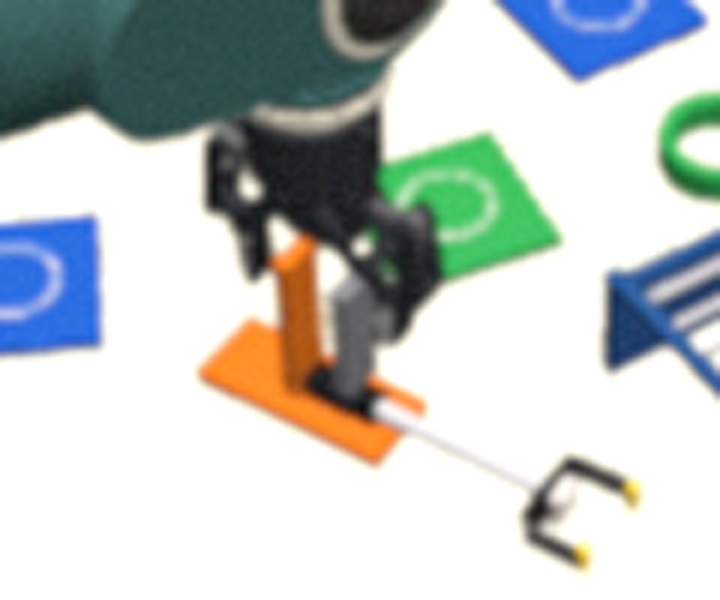

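The fingers straddle both plates (orange plate top at crop (295,250), grey at (350,285)). I'll close stepwise to learn how width relates to command.

```bash
python3 - <<'E'
from h import *
for w in (56,52,50,49.5,49,48.5,48):
    command_gripper(w); print(w,end=' '); st()
E
```

```text
56 t5.70 pos [457.7 115.6  72.1] F [-0.22  0.71 -0.45] M [-0.01 -0.01  0.  ] w 56.27
52 t5.92 pos [457.7 115.7  72.1] F [-1.3   2.39  0.81] M [0.32 0.1  0.02] w 52.13
50 t6.13 pos [457.7 115.7  72. ] F [-1.27  2.    0.29] M [0.32 0.08 0.03] w 49.88
49.5 t6.35 pos [457.7 115.7  72.1] F [-1.03  2.39  3.98] M [ 0.45  0.28 -0.04] w 49.69
49 t6.57 pos [457.8 115.7  72.2] F [-2.24  4.57  5.  ] M [ 0.68  0.44 -0.02] w 48.83
48.5 t6.78 pos [457.8 115.8  72.3] F [-2.76  4.07  6.21] M [ 0.68  0.51 -0.03] w 48.81
48 t7.00 pos [457.8 115.8  72.4] F [-3.44  4.35  6.7 ] M [ 0.73  0.6  -0.05] w 48.16
```

```bash
python3 - <<'E'
from h import *
command_gripper(47.2); st()
r.movel([457.7,115.6,92],feed=40); st(); r.pause(.3); st(); st()
shot("t4","top",(195,195,305,275),7); shot("s4","side",(190,140,310,240),6)
E
```

```text
t7.22 pos [457.9 115.9  72.5] F [-3.43  5.96  8.79] M [ 0.78  0.63 -0.06] w 47.39
t7.87 pos [457.7 115.6  91.9] F [ 0.31 -0.49 -3.41] M [ 0.01  0.03 -0.03] w 47.59
t8.17 pos [457.6 115.6  91.8] F [ 0.11  0.25 -3.84] M [0.02 0.01 0.01] w 47.32
t8.17 pos [457.6 115.6  91.8] F [ 0.11  0.25 -3.84] M [0.02 0.01 0.01] w 47.32
```

View pics/s4.png

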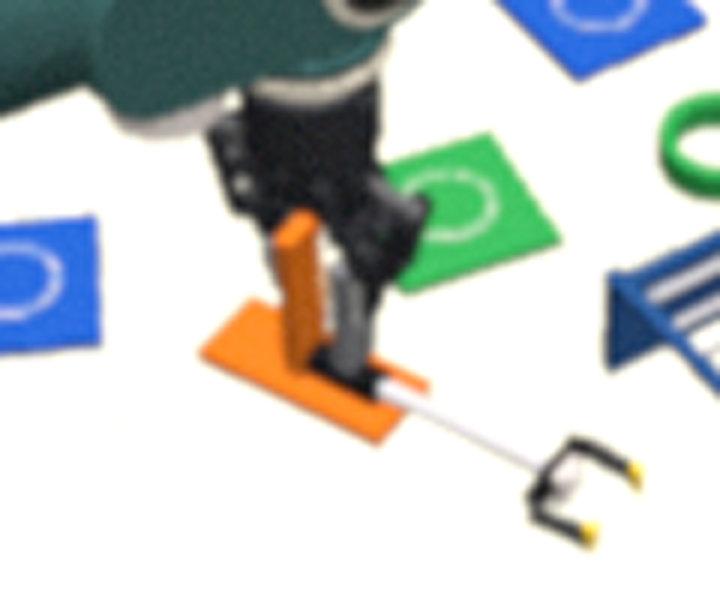

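View pics/t4.png

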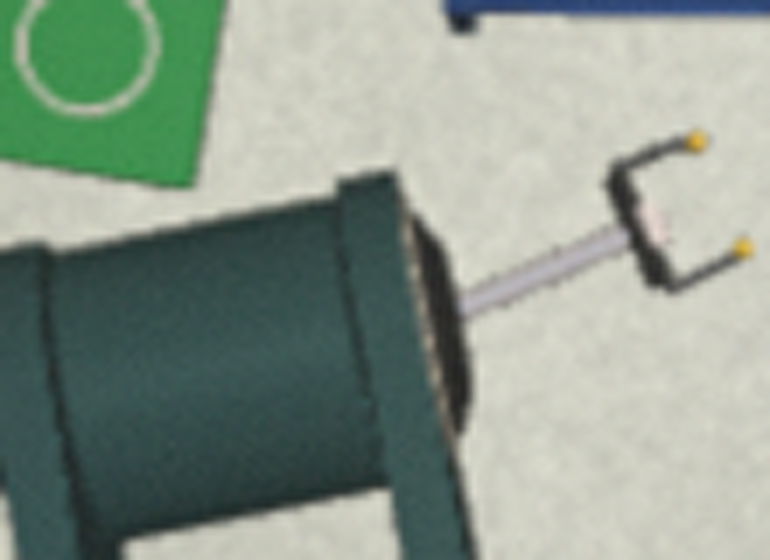

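```bash
python3 - <<'E'
from h import *
H=-0.016
r.movel([385,60,92],feed=150)
y=-58.7+(669.3-385)*0.016
r.movel([385,y,92],q(H),feed=100); st()
r.movel([385,y,75],feed=50); r.pause(.3); st()
shot("t5","top",(240,140,350,260),5); shot("s5","side",(200,150,360,270),5)
E
```

```text
t10.33 pos [385.1 -53.9  91.9] F [-0.49 -1.01 -2.98] M [-0.02  0.04  0.04] w 47.13
t11.12 pos [385.1 -54.2  75.2] F [ 0.3  -0.24 -2.43] M [-0.08  0.08 -0.01] w 47.40
```

View pics/s5.png

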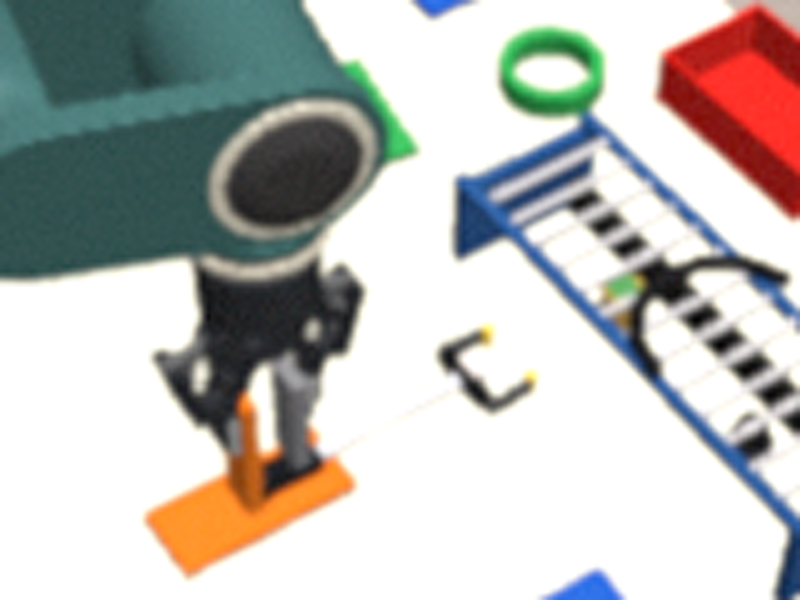

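View pics/t5.png

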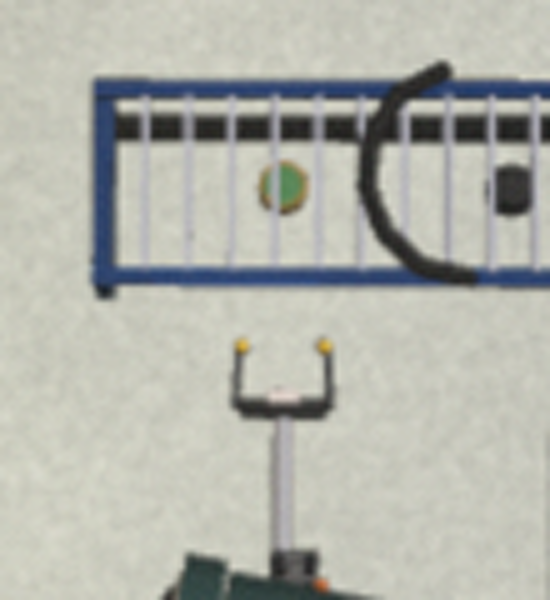

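```bash
python3 - <<'E'
from fit import *
print(back("top",o([(242,346),(325,346)],240,140,5),30),back("top",o([(284,395),(284.5,530)],240,140,5),24),back("top",o([(284,186)],240,140,5),30))
print(back("side",o([(488,335),(531,379)],200,150,5),22))
E
```

```text
[[573.92 -33.17  30.  ]
 [573.39 -82.48  30.  ]] [[544.87 -57.97  24.  ]
 [464.51 -57.24  24.  ]] [[669.36 -59.32  30.  ]]
[[570.81 -36.31  22.  ]
 [571.52 -83.39  22.  ]]
```

```bash
python3 - <<'E'
from h import *
H=-0.016
P=lambda x:[x,-54.2-(x-385)*0.016-0.3,75]
r.movel(P(400),q(H),feed=60)
r.movel(P(483),feed=60); r.pause(.2); s=st(); b=s['force'][0]
shot("t6","top",(240,140,350,260),5)
x=483
while x<497:
    x+=2; r.movel(P(x),feed=25); s=observe(); print(x,np.round(s['force'],2),round(s['position'][0],1),s['time_s'])
    if s['force'][0]-b<-3: break
E
```

```text
t13.36 pos [482.9 -56.1  75.1] F [-0.29  0.02 -2.91] M [-0.03  0.03 -0.03] w 47.56
485 [ 0.39 -0.43 -3.47] 485.1 13.6583
487 [-0.06 -0.52 -3.43] 487.1 13.9083
489 [-1.03  0.09 -4.07] 489.1 14.1583
491 [-0.13 -0.53 -3.22] 491.1 14.4083
493 [ 0.1   0.25 -3.36] 493.1 14.6583
495 [-0.39 -0.91 -2.95] 495.1 14.9083
497 [-0.28  0.32 -3.39] 497.1 15.1583
```

View pics/t6.png

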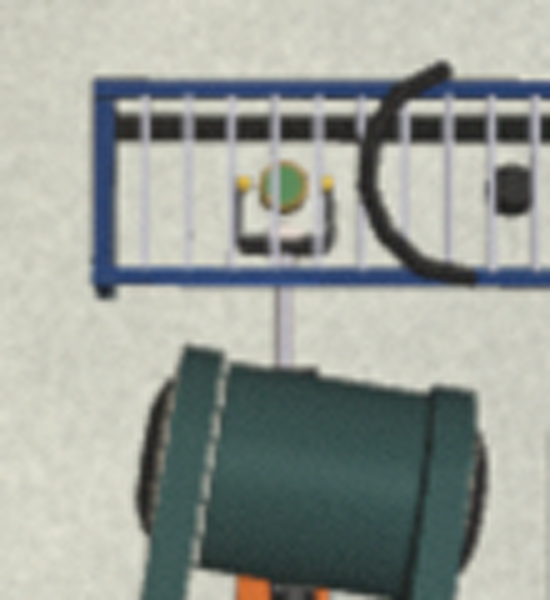

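```bash
cat >> h.py <<'E'
def fx(n=4,axis=0):
    v=[]
    for _ in range(n): r.pause(.02); v.append(observe()['force'])
    return np.mean(v,0)
H=-0.016
P=lambda x,z=75:[x,-54.5-(x-385)*0.016,z]
E
python3 - <<'E'
from h import *
x=497
b=fx(); print(b)
while x<515:
    x+=0.7; r.movel(P(x),feed=20); f=fx(3); print(round(x,1),np.round(f,2),observe()['time_s'])
    if f[0]<-3: break
E
```

```text
[-0.22533262  0.05614642 -3.41451154]
497.7 [-0.15 -0.22 -3.43] 15.525
498.4 [-0.39  0.26 -2.78] 15.825
499.1 [-0.42 -0.13 -2.96] 16.125
499.8 [-0.13  0.19 -2.96] 16.425
500.5 [-0.08  0.19 -3.1 ] 16.725
501.2 [-0.3   0.3  -3.66] 17.025
501.9 [-0.21  0.   -3.15] 17.325
502.6 [-0.43  0.1  -3.09] 17.625
503.3 [-0.45 -0.39 -2.88] 17.925
504.0 [-0.19  0.42 -2.79] 18.225
504.7 [ 0.12 -0.12 -2.86] 18.525
505.4 [-2.53 -0.03 -2.91] 18.825
506.1 [-5.15 -0.28 -2.91] 19.125
```

```bash
cat >> h.py <<'E'
def fw(n=6):
    v=[];w=[]
    for _ in range(n):
        r.pause(.02); s=observe(); v.append(s['force']); w.append(s['grip_width'])
    return np.round(np.mean(v,0),2),round(np.mean(w),2)
E
python3 - <<'E'
from h import *
r.movel(P(506.6),feed=20); r.pause(.15); print(fw(8),observe()['time_s'])
x=506.0; r.movel(P(x),feed=20); w=47.2; print(fw())
while w>41.2:
    x-=0.5; r.movel(P(x),feed=25); w-=1; command_gripper(w); print(round(x,1),w,fw(),observe()['time_s'])
E
```

```text
(array([-6.78, -0.16, -2.75]), np.float64(47.3)) 19.6583
(array([-5.07, -0.35, -3.53]), np.float64(47.31))
505.5 46.2 (array([-5.3 , -0.64, -2.15]), np.float64(46.39)) 20.575
505.0 45.2 (array([-5.04,  0.13, -3.3 ]), np.float64(45.5)) 21.1417
504.5 44.2 (array([-4.84,  0.08, -3.09]), np.float64(44.44)) 21.7083
504.0 43.2 (array([-4.79,  0.05, -3.27]), np.float64(43.41)) 22.275
503.5 42.2 (array([-4.23, -0.22, -2.8 ]), np.float64(42.4)) 22.8417
503.0 41.2 (array([-3.68, -0.24, -2.95]), np.float64(41.39)) 23.4083
```

```bash
python3 - <<'E'
from h import *
x=503.0;w=41.2
while w>39.8:
    w-=.4; x-=0.2; r.movel(P(x),feed=25); command_gripper(w); print(round(x,1),round(w,1),fw(8),observe()['time_s'])
    if fw(3)[1]-w>0.45: break
shot("t7","top",(270,160,325,205),12)
E
```

```text
502.8 40.8 (array([-4.59, -0.17, -2.73]), np.float64(41.05)) 24.0083
```

View pics/t7.png

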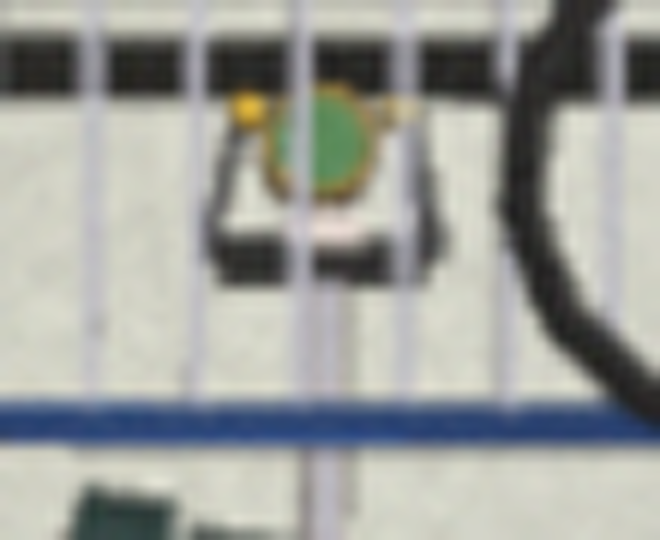

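```bash
python3 - <<'E'
from h import *
x=502.8;w=40.8
print(fw(15))
for i in range(5):
    w-=.4; x-=0.2; r.movel(P(x),feed=25); command_gripper(w); f,m=fw(15); print(round(x,1),round(w,1),f,m,round(m-w,2),observe()['time_s'])
    if m-w>0.5: break
E
```

```text
(array([-4.62, -0.22, -2.9 ]), np.float64(41.0))
502.6 40.4 [-4.67  0.01 -2.68] 40.61 0.21 25.075
502.4 40.0 [-4.97 -0.16 -2.06] 40.27 0.27 25.7917
502.2 39.6 [-4.34  0.08 -2.01] 39.95 0.35 26.5083
502.0 39.2 [-3.9   0.38 -1.96] 39.47 0.27 27.225
501.8 38.8 [-3.66  0.94 -2.08] 39.14 0.34 27.9417
```

```bash
python3 - <<'E'
from h import *
x=501.8;w=38.8
for i in range(2):
    w-=.4; x-=0.2; r.movel(P(x),feed=25); command_gripper(w); f,m=fw(25); print(round(x,1),round(w,1),f,m,round(m-w,2),observe()['time_s'])
    if m-w>0.45: break
E
```

```text
501.6 38.4 [-3.57  1.32 -2.15] 38.74 0.34 28.825
501.4 38.0 [-3.68  1.4  -2.11] 38.33 0.33 29.7083
```

```bash
python3 - <<'E'
from h import *
x=501.4
for i in range(2):
    x-=0.7; r.movel(P(x),feed=25); print(x,fw(10))
command_gripper(37.6); f,m=fw(25); print(f,m,round(m-37.6,2)); x-=.2; r.movel(P(x),feed=25); print(x,fw(10),observe()['time_s'])
shot("t8","top",(270,160,325,205),12)
E
```

```text
500.7 (array([ 0.23, -0.07, -3.52]), np.float64(38.46))
500.0 (array([-0.22, -0.07, -2.7 ]), np.float64(38.38))
[-1.04 -0.08 -2.06] 38.0 0.4
499.8 (array([ 0.33,  0.16, -2.33]), np.float64(37.95)) 31.5917
```

View pics/t8.png

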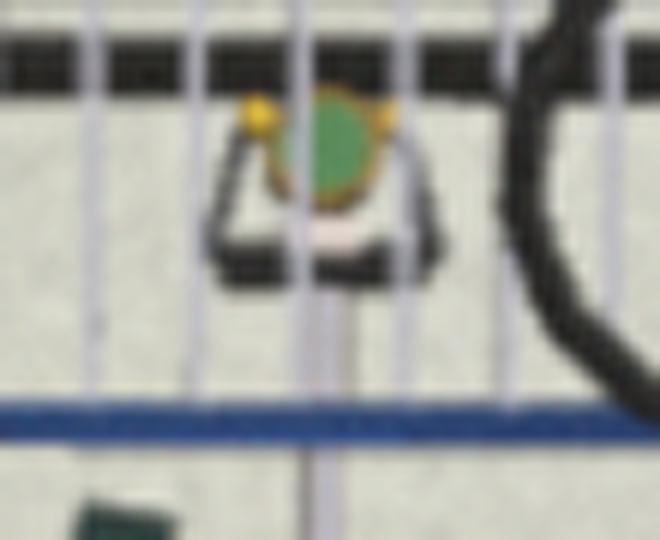

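Both tips now bear on the lens (crop (258,115) and (385,115)). It has come off the stop with the jaws. Next I lift slightly and draw out.

```bash
python3 - <<'E'
from h import *
r.movel(P(499.8,82),feed=20); print(fw(15))
r.movel(P(385,84),feed=70); print(fw(15))
st()
shot("t9","top",(250,150,360,260),5);shot("s9","side",(220,170,320,245),8)
E
```

```text
(array([-0.06,  0.01, -4.07]), np.float64(37.95))
(array([ 0.03,  0.11, -4.08]), np.float64(37.93))
t34.43 pos [385.  -54.5  83.9] F [ 0.3 -0.6 -4.5] M [-0.02  0.23  0.02] w 37.75
```

View pics/t9.png

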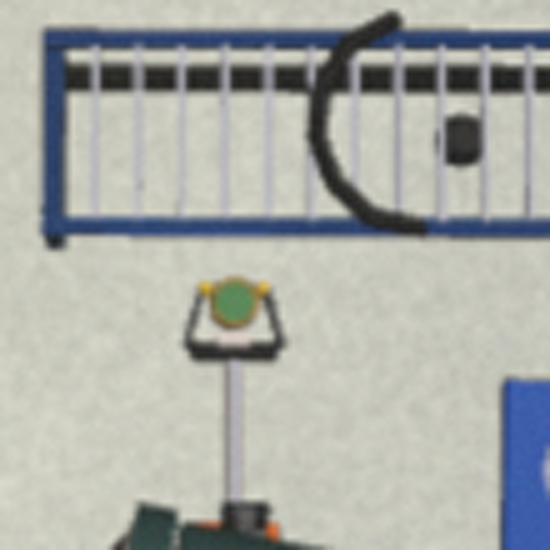

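View pics/s9.png

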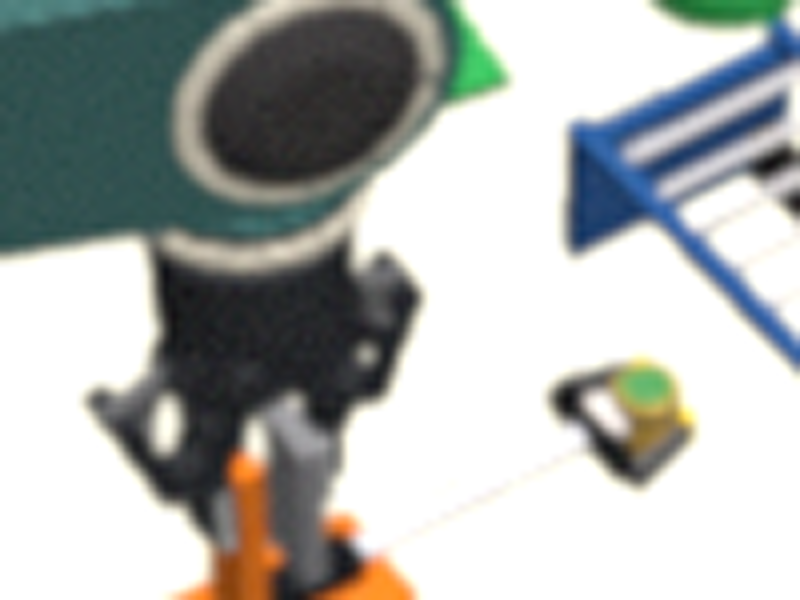

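```bash
python3 - <<'E'
from fit import *
r.movel(P(385,110),feed=80); print(fw(5))
print("lens now(z39 at tcp z84)",back("top",o([(235,302)],250,150,5),39))
for c,(x0,y0,x1,y1) in (("top",(180,175,235,228)),("side",(242,155,288,192))):
    im=cv2.imread(f"pics/{c}0.png"); h=cv2.cvtColor(im,cv2.COLOR_BGR2HSV)[y0:y1,x0:x1]
    m=((h[...,0]>45)&(h[...,0]<85)&(h[...,1]>90)).astype(np.uint8)
    m=cv2.morphologyEx(m,cv2.MORPH_CLOSE,np.ones((9,9)))
    cn=max(cv2.findContours(m,cv2.RETR_EXTERNAL,cv2.CHAIN_APPROX_NONE)[0],key=cv2.contourArea)
    box=cv2.boxPoints(cv2.minAreaRect(cn)) if c=="top" else cv2.approxPolyDP(cn,5,True)[:,0]
    b=back(c,box+np.array([x0,y0]),12); M=cv2.moments(cn)
    print(c,b[:,:2],back(c,[M['m10']/M['m00']+x0,M['m01']/M['m00']+y0],12))
E
```

```text
(array([-0.13, -0.43, -4.06]), np.float64(38.0))
lens now(z39 at tcp z84) [[569.32 -58.35  39.  ]]
top [[557.64 270.93]
 [662.84 253.4 ]
 [644.09 147.98]
 [538.96 165.93]] [[600.82 209.54  12.  ]]
side [[654.03 244.18]
 [557.55 263.16]
 [528.98 149.55]
 [638.51 148.92]] [[594.91 203.51  12.  ]]
```

```bash
cat >> h.py <<'E'
G=0.8; pc=np.array([599,207.]); d=np.array([np.cos(G),np.sin(G)])
T=lambda s,z:list(pc-d*s)+[z]
E
python3 - <<'E'
from h import *
r.movel([378,0,110],q(G),feed=80); 
r.movel(T(185,110),feed=80); print(fw(8)); 
r.movel(T(185,93),feed=40); st()
shot("t10","top",(180,160,290,260),6);shot("s10","side",(200,130,310,220),7)
E
```

```text
(array([-0.01,  0.01, -3.68]), np.float64(37.93))
t38.40 pos [470.1  74.3  92.9] F [ 0.22 -0.35 -3.97] M [-0.15  0.13 -0.01] w 37.90
```

View pics/t10.png

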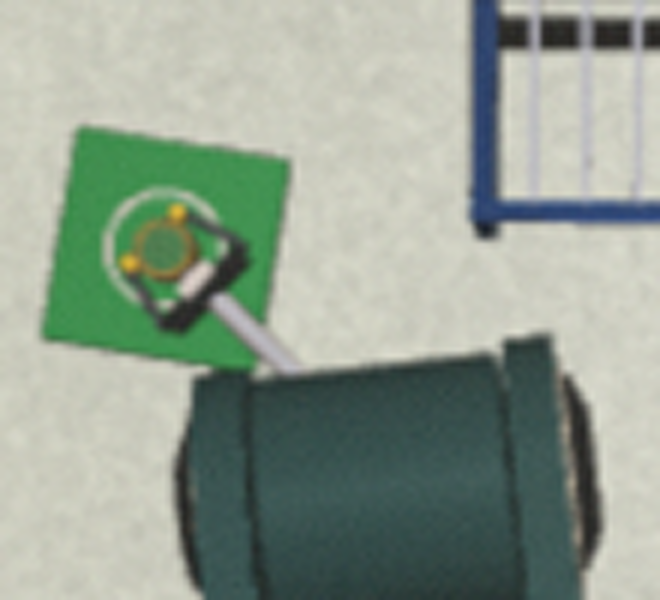

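View pics/s10.png

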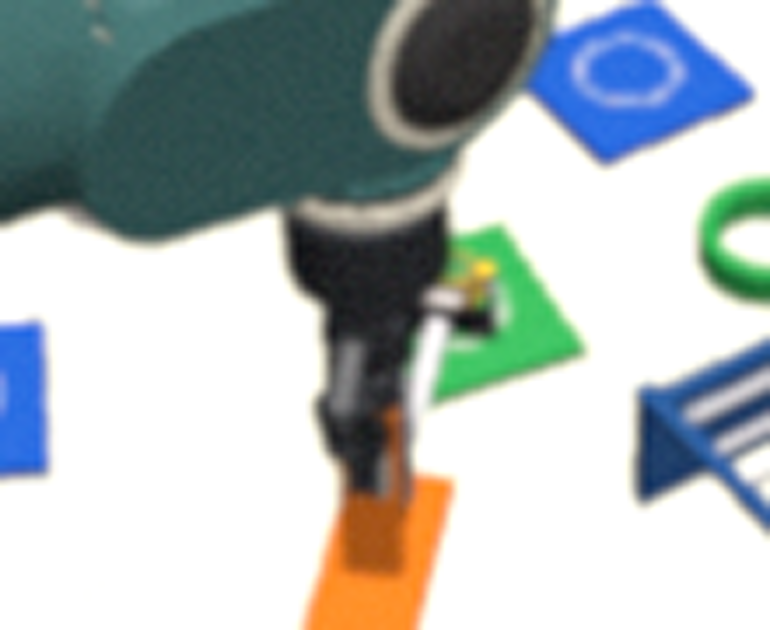

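The lens (164,248) sits over the circle centre (165,245) in the crop. Next I lower it with force checks.

```bash
python3 - <<'E'
from h import *
z=93; print(fw(8))
while z>83:
    z-=0.8 if z<91 else 1; r.movel(T(185,z),feed=15); f=fw(7)[0]; print(round(z,1),f)
    if f[2]>-2.6: break
st()
E
```

```text
(array([-0.07,  0.11, -3.73]), np.float64(37.88))
92 [-0.   -0.01 -4.11]
91 [ 0.    0.09 -4.16]
90 [ 0.07  0.07 -4.06]
89.2 [-0.15 -0.05 -4.3 ]
88.4 [ 0.1   0.   -4.15]
87.6 [-0.05  0.4  -4.45]
86.8 [-0.31 -0.34 -2.15]
t41.20 pos [470.2  74.3  86.9] F [-0.86 -1.14 -1.92] M [ 0.03 -0.06  0.  ] w 37.73
```

```bash
python3 - <<'E'
from h import *
w=37.6;s=185
for i in range(6):
    dw=.8; w+=dw; command_gripper(w); s-=dw/2; r.movel(T(s,86.8),feed=20)
print(s,w,fw(5))
command_gripper(44.5); command_gripper(47.0); print(fw(6),observe()['time_s'])
shot("t11","top",(180,160,290,260),6)
E
```

```text
182.59999999999997 42.399999999999984 (array([ 0.11, -0.13, -3.28]), np.float64(42.4))
(array([ 0.07,  0.24, -2.95]), np.float64(47.02)) 44.6167
```

View pics/t11.png

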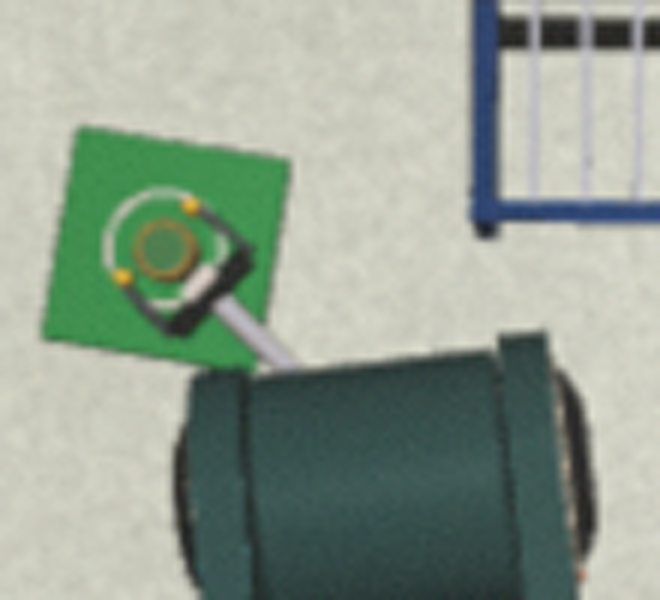

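```bash
python3 - <<'E'
from h import *
r.movel(T(260,87),feed=60); r.movel(T(295,88),feed=100); st()
shot("t12","top",(180,160,290,260),6)
r.movel(T(295,78),feed=40)
z=78;print(fw(5)[0])
while z>68:
    z-=0.7; r.movel(T(295,z),feed=20); f=fw(5)[0]; print(round(z,1),f)
    if f[2]>-1.2: break
E
```

```text
t46.61 pos [393.7  -4.7  88.2] F [-0.44 -0.79 -3.33] M [-0.04 -0.05  0.  ] w 47.33
[-0.08 -0.03 -2.83]
77.3 [ 0.02  0.19 -3.13]
76.6 [-0.16  0.17 -3.39]
75.9 [ 0.46  0.4  -3.17]
75.2 [ 0.32  0.46 -3.15]
74.5 [ 0.21  0.22 -3.1 ]
73.8 [-0.03 -0.1  -3.04]
73.1 [ 0.37  0.25 -3.13]
72.4 [-3.13 -2.07  4.37]
```

View pics/t12.png

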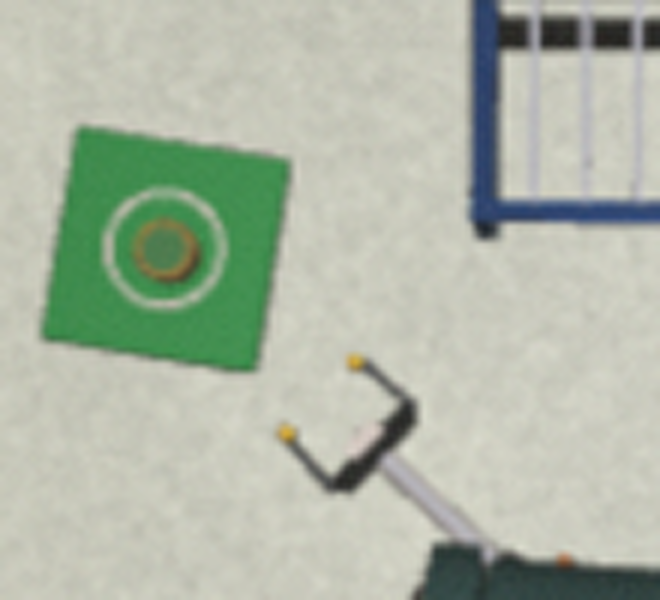

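Foot down, pads clear. I release, rise and check.

```bash
python3 - <<'E'
from h import *
for w in (49,51,56,70,85): command_gripper(w)
st()
r.movel(T(295,150),feed=70); r.movel(T(295,260),feed=200)
r.movep([400,-250,300],q(0)); st()
shot("t13","top",(90,90,450,330),2.2); shot("s13","side",(150,100,390,280),3.3)
E
```

```text
t51.06 pos [393.5  -4.6  72.4] F [ 0.38 -0.85 -0.28] M [-0.03  0.03  0.04] w 85.28
t53.99 pos [ 400.  -249.2  299.3] F [ 0.1   0.16 -0.67] M [0.03 0.04 0.01] w 84.85
```

View pics/t13.png

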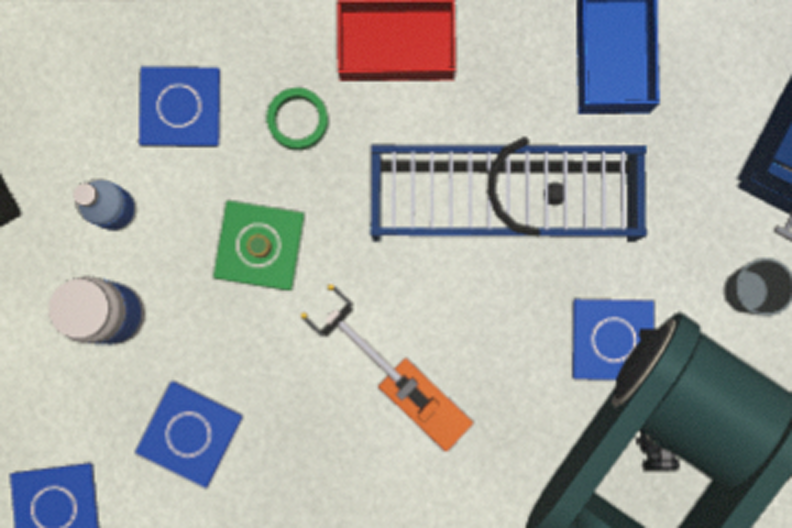

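View pics/s13.png

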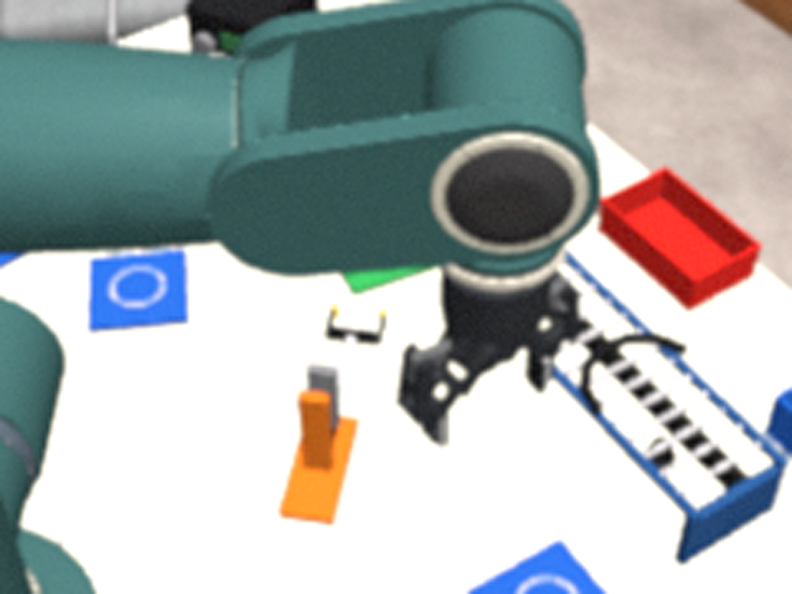

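The top picture shows the lens upright in the circle at (259,245). The reacher stands flat on its foot, with its jaw tips at (303,315) and (331,288), clear of the pad. The bystanders look unmoved. Handing in.

```bash
python3 - <<'E'
from h import *
job.finish_job(); st()
E
```

```text
the job is handed in; nothing more can be done
the job is handed in; nothing more can be done
```

I fetched the lens from under the rack with the reacher and set it upright in the white circle on the green pad. I then stood the reacher on the table and handed in at about 54 s. No verdict was reported.

- **Pressing:** with the jaws open round it, I pressed the lens against the stop with about 7 N at the wrist, with the trigger at about 0.0027.
- **Gripping:** I squeezed to about 0.012 trigger travel, backing the arm off by half the travel as it closed. The squeeze force can't be measured directly. I judged it at about 24 N from how far the fingers lagged their command, so that figure is rough. Both jaws held the lens through the lift.
- **Placing:** the lens met the pad with about 2 N and stayed put when released.

The last top picture shows:
- the lens upright, within a few mm of the circle's centre;
- the reacher flat on its foot and clear of the pad, with the trigger released;
- the headband, capnut, tape, bottle, tub and cup where they were.

- **Side view blocked:** in the last side picture the arm hid the pad, so that view did not confirm the lens.
- **Screwdriver not rechecked:** it was outside the last pictures' crops, but the gripper did not go near it.
- **Cameras disagreed:** the two put the pad's centre about 6 mm apart along each axis; I aimed between them, which is well inside the 30 mm allowed.

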